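Load the hinged sawing jig and turn it over

ROBOT

A 6-joint arm with a two-finger parallel gripper is mounted at the origin on the work surface. World frame = base frame: x ahead of the robot, y to its left, z up, the work surface at z = 0. Lengths are in m, angles in rad, forces in N, time in s.
With the tool pointing down it reaches from about 0.25 to 0.725 m from the base axis. Payload 4 kg.
Tool frame: the origin (TCP) lies midway between the tips of the shut fingers; the grasp point (between the pads) lies 19 mm behind it; z points along the fingers, y is the line along which they close (so a half turn about z gives the same grasp; the last joint's range is limited). The gripper opens to 85 mm and grips with 20 to 120 N. Pads are 22 mm wide; open, the fingers measure 114 mm over their backs; the gripper's body (76 mm by 85 mm) begins 54 mm behind the grasp point. The pads swing forward as they close: fully open they stand 13 mm farther back than shut.
Start: joints at [1.113, 0.241, 0.005, 1.335, 0, 1.571], TCP at [0.221, 0.449, 0.231] pointing down, gripper open.
Joint ranges: [-2.72, 2.72], [-1.05, 1.87], [-1.09, 1.28], [-1.99, 2.15], [-1.42, 1.44], [-3.14, 3.14]. Speed limits (rad/s): [2.79, 2.79, 3.14, 3.14, 3.14, 3.14].

INTERFACE

Orientations are given as a unit quaternion [x, y, z, w].
In Python, from workcell import status, camera, get_calibration, ticket gives the robot as it stands.
- The arm moves only by the shell command python3 -m creep 'ROWS' [OPENING]. ROWS is JSON, a list of rows, each a list of 6 numbers: the shift along the world's x, y, z in cm, then the turn, a rotation vector about the world's x, y, z in degrees. A call has 1 to 8 rows; each row shifts and turns the commanded pose from where the row before left it; what a row does not reach is not made up. A row lasts 1/10 s, in which the tool goes at most 50 mm and 8.59 degrees, less where a joint would pass 70% of its speed; a pose out of reach is approached as far as the arm can. A call is refused whole if a number of a shift passes 5 or a number of a turn 8.59, either way. A call with a gripper value outside its range is refused whole. OPENING is the opening, from -1 (shut) to 1 (fully open), so that 0 is half open, set as the call begins (- or left out, the last holds). The fingers move at their own pace and stop on an object; the grip force is fixed at half the most. Time passes only in rows, so rows that do not move let the fingers close. It gives the time, the measured TCP pose, the force, the opening and the grip force at its end, in the units of the state.
- status.get_obs(): the state, without advancing time (a new reading comes with each control period).
- camera(name): name is "side" or "top"; returns the picture (384x512x3 uint8, red, green, blue); there is no depth.
- get_calibration(name): a dict with "fx", "fy", "cx", "cy" (pixels), "rvec" (rotation vector, rad) and "tvec" (3), from world to camera coordinates, as OpenCV has them. Camera axes: x right, y down, z forward; pixel columns grow to the right and rows downward; lengths in m; the calibration is good to about 2 mm. A picture is of the moment at which its call begins. get_calibration takes no time and is no camera call.
- ticket.job_done(): hands the job in; it is judged then, once.
The state is a dict: "clock": time; "joint_pos": joint angles; "joint_vel": joint speeds; "tau": joint torques, N m; "eef_pos": TCP position; "tool_rot": TCP orientation; "ft_force": force on the tool from outside, world axes, zero at the start; "ft_torque": the same for the moment, N m; "grip_width": finger opening in m; "grasp_force": force on a finger pad.
Only numpy, scipy, OpenCV 4.12 (cv2) and the standard library are available. Lean on these libraries where they do the work, as an engineer would, in place of code of your own. Each camera call takes 0.05 s, during which the arm holds its last target. There are 200 camera calls.

TASK

Lay the flat-bottomed wax blank in the trough of the open wooden sawing jig, then close the jig's lid over it. Then turn the whole closed jig over, lowering it gently rather than letting it topple, and leave it shut and lying flat on its lid with the saw slots facing up and the wax still inside; do not disturb the other things on the bench.

Things in the scene. Friction and masses are not known exactly. Their poses are not given: they have to be found in the camera images.
- blank_center (a point): Centre (18 mm above its underside) of the wax blank: a blue block 80 mm long (its y axis), 32 mm wide (x), 36 mm high (z), about 70 g, lying on its flat bottom on the mat. Upright sides to 20 mm above the bottom, then a half-round top (radius 16 mm); a dark bore in each end. The bystander slab and round tube are of the same blue wax.
- holder: The sawing jig: a loose beech clamshell, about 0.8 kg in all. Origin: under the trough's centre, on the underside of the lower half; x points out along the handle, y along hinge and trough, z up at the start (down when turned over). Lower half: x -43 to 34 mm, y -60 to 60, z 0 to 32. Five saw slots in an aluminium plate on its underside.
- trough (a point): Centre of the trough's floor, 18 mm above the jig's underside; axes as holder. The trough, open on top, is 42 mm (x) by 90 mm (y) and 14 mm deep (rim at z = 32 of holder).
- base_handle (a point): Middle of the lower half's handle: x = 62, z = 25 mm in the frame of holder. The handle spans x 34 to 78 mm, y -14 to 14, z 18 to 32. When the jig is shut the lid's handle (z 32 to 46) lies right on it and both can be pinched together across their 28 mm width.
- lid_handle (a point): Middle of the lid's handle (28 mm wide along the hinge, 14 mm thick, 44 mm long), 105 mm from the hinge line and 7 mm to the lid's outer side of the meeting plane. With the lid shut it is at x = 62, z = 39 mm in the frame of holder.
- holder_mid (a point): Middle of the shut jig's block (x = -4.5, z = 31.5 mm in the frame of holder): the shut block is 77 x 120 mm and 63 mm high. Its back (x = -43 mm, the hinge side) is flat, 63 x 120 mm, and the shut jig can stand on it. All lies on a mat 3 mm thick on the table.
- lid (a joint): Opening of the lid, rad: 0 shut, 3.1 laid right back; hinge line at x = -43, z = 32 mm of holder. It starts open at 2.75 to 3.05, outer side down, on the side away from the lower handle. Shut, it covers z 32 to 63 mm, with a 25 mm deep hollow over the trough. The hinge is a little stiff (0.1 N m): the lid stays where it is left.
- wax_slab: Bystander: flat blue wax slab 45 x 70 x 12 mm; origin at the centre of its underside.
- wax_tube: Bystander: round blue wax tube standing on end, 32 mm across, 75 mm high; origin at the centre of its underside.
- jar: Bystander: open glass jar, 72 mm across, 90 mm high; origin at the centre of its underside.
- saw: Bystander: jeweller's saw frame lying flat, 260 mm long, 24 mm high at the wooden handle; origin near its middle, on the underside.
- hammer: Bystander: hammer lying flat.
- tin: Bystander: round metal tin, 60 mm across, 75 mm high; origin at the centre of its underside.

How it is judged:
By the outcome, as a careful person would: the job done as asked, in the order asked, and still so for the second after the job is handed in, with the robot touching nothing.
It also fails if it takes over 72 s, if anything falls off the work surface, if the arm or the gripper's body presses on something with over 40 N, if the wrist force passes 120 N, or if a joint passes its speed limit or range.

## Working session

There is one attempt and no reset: what is moved stays moved. The work goes in short steps, Python scripts to look and compute and a shell command to move; the robot and the scene stay as the last step left them, time stands still between calls to the robot, and variables do not carry over. Pictures are saved under pics/ and viewed, at most 10 in all, crops included, and the job is handed in when it is done.

```bash
ls; mkdir -p pics; cat > h.py <<'E'
import numpy as np, cv2
from workcell import status, camera, get_calibration, ticket
def snap(cam,name,crop=None,s=1):
    im=camera(cam)[:,:,::-1]
    if crop: x0,y0,x1,y1=crop; im=im[y0:y1,x0:x1]
    if s!=1: im=cv2.resize(im,None,fx=s,fy=s,interpolation=cv2.INTER_CUBIC)
    cv2.imwrite('pics/'+name,im)
def K(c): return np.array([[c['fx'],0,c['cx']],[0,c['fy'],c['cy']],[0,0,1.]])
def ray(cam,u,v,z):
    c=get_calibration(cam);R=cv2.Rodrigues(np.array(c['rvec'],float))[0];t=np.array(c['tvec'],float)
    C=-R.T@t; d=R.T@np.linalg.inv(K(c))@[u,v,1.]
    return C+d*(z-C[2])/d[2]
def proj(cam,P):
    c=get_calibration(cam)
    return cv2.projectPoints(np.array(P,float).reshape(-1,1,3),np.array(c['rvec'],float),np.array(c['tvec'],float),K(c),None)[0].reshape(-1,2)
E
python3 - <<'E'
from h import *
snap('top','t0.png',None,1.5);snap('side','s0.png',None,1.5)
for n in('top','side'):
    c=get_calibration(n);R=cv2.Rodrigues(np.array(c['rvec'],float))[0];print(n,c['fx'],-R.T@np.array(c['tvec']),R[2])
print(status.get_obs())
E
```

```text
pics
top 398.04334507836563 [ 0.40352482 -0.03381374  1.23528856] [ 0.14790814  0.00244321 -0.98899809]
side 462.4594318947668 [0.48110713 0.86442943 1.14053854] [ 0.07196119 -0.6426268  -0.76279249]
{'clock': 0.1, 'joint_pos': array([ 1.11299533e+00,  2.41352060e-01,  3.87892338e-03,  1.33521015e+00,
       -7.69542925e-06,  1.57081389e+00]), 'joint_vel': array([-0.00025921, -0.00218407,  0.00211053,  0.00041005, -0.00105692,
        0.0006789 ]), 'tau': array([-4.05349356e-04, -3.73135900e+01,  2.53010666e+01,  1.08670117e-02,
       -3.03815375e-05,  4.15403179e-06]), 'eef_pos': array([0.2207428 , 0.44800972, 0.2305024 ]), 'tool_rot': array([ 2.26915285e-01,  9.73914043e-01, -9.19744225e-04, -2.10326311e-04]), 'ft_force': array([ 0.20621994, -0.21050262,  0.43473285]), 'ft_torque': array([0.03213075, 0.03871372, 0.00697186]), 'grasp_force': 0.0, 'grip_width': 0.08529535197763213}
```

View pics/t0.png

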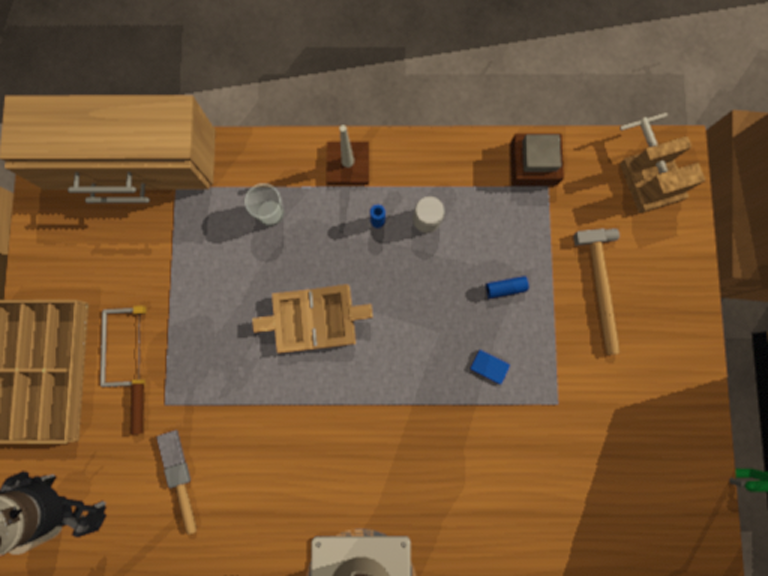

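View pics/s0.png

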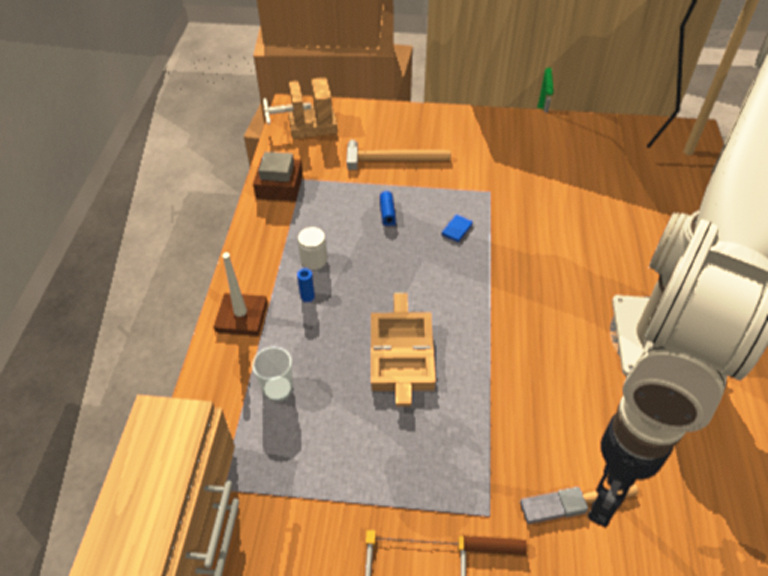

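Top view (1.5x): jig at about (313,320), hinge at u≈313, handles at (264,325) and (362,312). Blank lies at (507,288), slab (490,367), tube (378,215). I'll take enlarged crops to get the halves and edges.

```bash
python3 - <<'E'
from h import *
a=camera('top')[:,:,::-1]; b=camera('side')[:,:,::-1]
A=cv2.resize(a[180:250,160:260],None,fx=8,fy=8,interpolation=cv2.INTER_CUBIC)   # u=160+px/8, v=180+py/8
cv2.imwrite('pics/c1.png',A)
B1=cv2.resize(b[190:275,235:305],None,fx=7,fy=7,interpolation=cv2.INTER_CUBIC) # 490x595
B2=cv2.resize(a[175:230,310:360],None,fx=6,fy=6,interpolation=cv2.INTER_CUBIC) # 300x330
C=np.zeros((595,790,3),np.uint8);C[:,:490]=B1;C[:330,490:]=B2
cv2.imwrite('pics/c2.png',C)
E
```

```text
(no output)
```

View pics/c1.png

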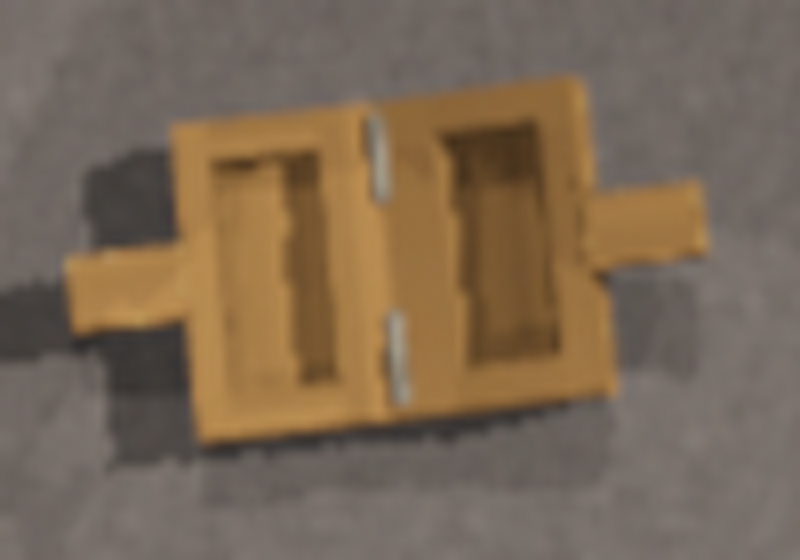

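View pics/c2.png

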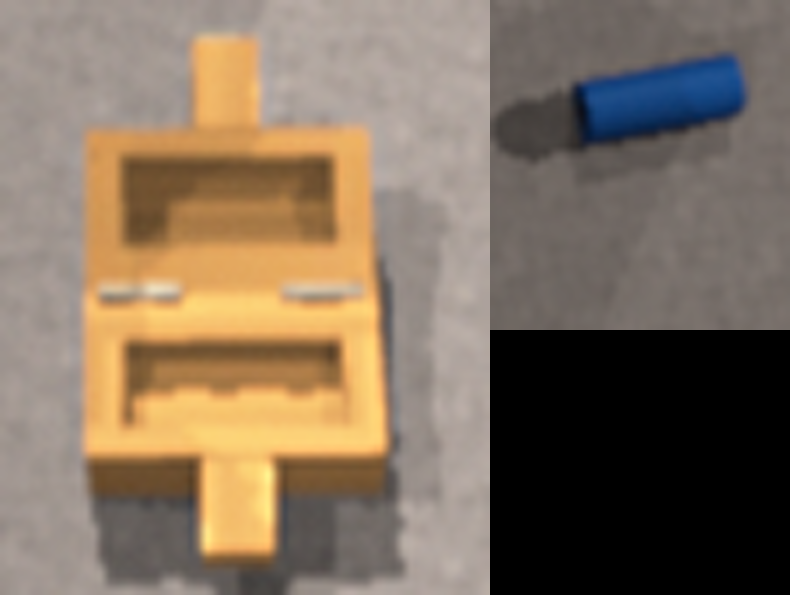

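```bash
cat > fit.py <<'E'
from h import *
from scipy.optimize import least_squares as ls
def top(p): return (160+p[0]/8,180+p[1]/8)
def sd(p): return (235+p[0]/7,190+p[1]/7)
def lidp(r,y,d,a): # r from hinge, d to outer side ; open a
    return (-.043+r*np.cos(a)-d*np.sin(a), y, .032+r*np.sin(a)+d*np.cos(a))
def pts(q):
    x,y,yaw,a=q; c,s=np.cos(yaw),np.sin(yaw)
    T=lambda p:(x+c*p[0]-s*p[1],y+s*p[0]+c*p[1],.003+p[2])
    lo=[(.034,-.06,.032),(.034,.06,.032),(.078,-.014,.032),(.078,.014,.032)]
    tr=[(.021,-.045,.032),(.021,.045,.032),(-.021,-.045,.032),(-.021,.045,.032)]
    li=[lidp(.077,-.06,0,a),lidp(.077,.06,0,a),lidp(.127,-.014,0,a),lidp(.127,.014,0,a)]
    li[2]=lidp(.121,-.014,0,a);li[3]=lidp(.121,.014,0,a)
    return [T(p) for p in lo+tr+li]
tp=[top(p) for p in [(172,124),(200,442),(66,260),(75,332),(213,160),(228,400),(320,150),(336,382),(585,78),(615,395),(703,183),(708,258)]]
sp=[sd(p) for p in [(88,455),(387,455),(203,553),(275,553),(127,428),(348,428),(125,340),(342,340),(87,130),(368,130),(193,37),(258,37)]]
f=lambda q:np.concatenate([proj('top',pts(q))-tp,proj('side',pts(q))-sp]).ravel()
r=ls(f,[.4,.05,1.57,2.9],loss='soft_l1')
if __name__=='__main__':
    print(r.x,np.degrees(r.x[2:]));print(f(r.x).reshape(2,-1,2).round(1).tolist())
    B=lambda u,v,z:ray('top',310+(u-490)/6,175+v/6,z)
    print('blank',B(662,98,.025),B(581,113,.021),B(743,83,.021))
    for p in [(378,215),(490,367)]: print(ray('top',p[0]/1.5,p[1]/1.5,.02))
    from scipy.spatial.transform import Rotation as Rr
    print(Rr.from_quat(status.get_obs()['tool_rot']).as_matrix().round(2))
E
python3 fit.py
```

```text
[0.51561329 0.13979972 1.67624827 2.97892839] [ 96.04195109 170.68002434]
[[[0.1, 0.4], [-0.1, -0.0], [0.1, -0.1], [-0.3, 0.1], [-0.3, 0.3], [0.3, -0.2], [0.0, 0.0], [0.7, 0.5], [-1.7, 0.1], [-1.5, 0.1], [-0.6, 0.2], [-0.2, 0.1]], [[-0.3, -0.2], [-0.0, -0.4], [0.0, -0.4], [0.0, -0.5], [-0.6, -0.3], [-0.0, -0.5], [-0.3, -0.2], [0.1, -0.4], [-0.0, 0.0], [0.1, -0.2], [0.0, 0.4], [-0.0, 0.4]]]
blank [ 0.58589838 -0.30084482  0.025     ] [ 0.57881908 -0.25989112  0.021     ] [ 0.59419614 -0.3436342   0.021     ]
[ 0.7399963  -0.03489554  0.02      ]
[ 0.4235576  -0.25998748  0.02      ]
[[-0.9   0.44 -0.  ]
 [ 0.44  0.9  -0.  ]
 [ 0.   -0.   -1.  ]]
```

Jig fits well: origin (0.516, 0.140), yaw 96°, lid 171° open; blank at (0.586, −0.301), long axis ≈100° (85 mm seen, against 80). Now moving.

```bash
R='x'; python3 -m creep '[[1.83,-3.75,0,0,0,-2.7],[1.83,-3.75,0,0,0,-2.7],[1.83,-3.75,0,0,0,-2.7],[1.83,-3.75,0,0,0,-2.7],[1.83,-3.75,0,0,0,-2.7],[1.83,-3.75,0,0,0,-2.7],[1.83,-3.75,0,0,0,-2.7],[1.83,-3.75,0,0,0,-2.7]]' 0.5
python3 -m creep '[[1.83,-3.75,0,0,0,-2.7],[1.83,-3.75,0,0,0,-2.7],[1.83,-3.75,0,0,0,-2.7],[1.83,-3.75,0,0,0,-2.7],[1.83,-3.75,0,0,0,-2.7],[1.83,-3.75,0,0,0,-2.7],[1.83,-3.75,0,0,0,-2.7],[1.83,-3.75,0,0,0,-2.7]]'
python3 -m creep '[[1.83,-3.75,0,0,0,-2.7],[1.83,-3.75,-2,0,0,-2.7],[1.83,-3.75,-3,0,0,-2.7],[1.83,-3.75,-4,0,0,-2.7],[0,0,-3,0,0,0],[0,0,0,0,0,0],[0,0,0,0,0,0]]'
cat >> h.py <<'E'
from scipy.spatial.transform import Rotation as Rt
def st():
    o=status.get_obs();M=Rt.from_quat(o['tool_rot']).as_matrix()
    print('t',round(o['clock'],2),'p',(o['eef_pos']*1000).round(1),'y',M[:,1].round(3),'psi',np.degrees(np.arctan2(M[1,1],M[0,1])).round(1),'z',M[:,2].round(3),'F',o['ft_force'].round(1),'w',round(o['grip_width']*1000,1),'g',round(o['grasp_force'],1),'j',o['joint_pos'].round(2))
E
python3 - <<'E'
from h import *
st(); a=camera('top')[:,:,::-1]; b=camera('side')[:,:,::-1]
A=cv2.resize(a[160:230,300:370],None,fx=5.5,fy=5.5,interpolation=cv2.INTER_CUBIC)
B=cv2.resize(b[100:170,230:300],None,fx=5.5,fy=5.5,interpolation=cv2.INTER_CUBIC)
cv2.imwrite('pics/g1.png',np.hstack([A,B]))
E
```

```text
clock: 1.0
eef_pos: [0.3677, 0.1469, 0.2314]
tool_rot: [0.406, 0.914, 0.0, 0.0]
ft_force: [0.6, 0.3, 0.5]
grip_width: 0.0637
grasp_force: 0.0
clock: 1.8
eef_pos: [0.5141, -0.1532, 0.2311]
tool_rot: [0.57, 0.821, 0.0, -0.0]
ft_force: [-0.1, -0.3, 0.5]
grip_width: 0.0638
grasp_force: 0.0
clock: 2.5
eef_pos: [0.5834, -0.2949, 0.117]
tool_rot: [0.644, 0.765, -0.0, -0.001]
ft_force: [0.8, 0.6, 1.0]
grip_width: 0.0646
grasp_force: 0.0
t 2.5 p [ 583.4 -294.9  117. ] y [ 0.985  0.17  -0.002] psi 9.8 z [-0.002  0.001 -1.   ] F [0.8 0.6 1. ] w 64.6 g 0.0 j [-0.47  0.61  0.27  1.23  0.    0.93]
```

View pics/g1.png

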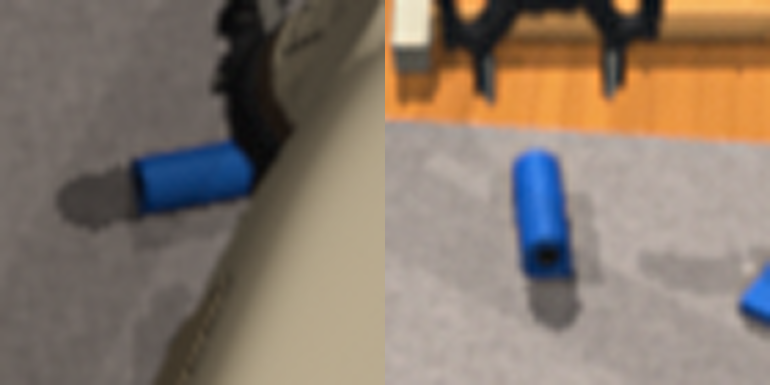

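The fingers straddle the blank as expected, seen in the side crop at (535,210). I'll descend, grip and lift.

```bash
python3 -m creep '[[0.25,-0.55,-2,0,0,0.5],[0,0,-3,0,0,0],[0,0,-3,0,0,0],[0,0,-1.5,0,0,0],[0,0,-0.5,0,0,0],[0,0,0,0,0,0]]'
python3 -m creep '[[0,0,0,0,0,0],[0,0,0,0,0,0],[0,0,0,0,0,0],[0,0,0,0,0,0],[0,0,0,0,0,0],[0,0,0,0,0,0]]' -1
python3 -m creep '[[0,0,0.5,0,0,0],[0,0,1.5,0,0,0],[0,0,3,0,0,0],[0,0,4,0,0,0],[0,0,4,0,0,0],[0,0,0,0,0,0]]'
python3 - <<'E'
from h import *
st()
from fit import r
x,y,w,_=r.x
print(x,y)
E
```

```text
clock: 3.2
eef_pos: [0.5874, -0.3007, 0.0191]
tool_rot: [0.641, 0.768, 0.0, 0.001]
ft_force: [0.1, 0.6, 0.2]
grip_width: 0.0637
grasp_force: 0.0
clock: 3.8
eef_pos: [0.5881, -0.3016, 0.02]
tool_rot: [0.641, 0.768, 0.001, 0.002]
ft_force: [-0.8, 1.2, 6.4]
grip_width: 0.0297
grasp_force: 61.7
clock: 4.4
eef_pos: [0.5901, -0.3028, 0.1555]
tool_rot: [0.641, 0.768, 0.001, 0.006]
ft_force: [1.0, 0.1, 0.7]
grip_width: 0.0298
grasp_force: 60.9
t 4.4 p [ 590.1 -302.8  155.5] y [0.984 0.178 0.01 ] psi 10.3 z [ 0.012 -0.006 -1.   ] F [1.  0.1 0.7] w 29.8 g 60.9 j [-0.47  0.6   0.35  1.31 -0.    0.92]
0.5156132869404116 0.13979972078129257
```

```bash
python3 -m creep '[[-0.47,2.77,0,0,0,5.36],[-0.47,2.77,0,0,0,5.36],[-0.47,2.77,0,0,0,5.36],[-0.47,2.77,0,0,0,5.36],[-0.47,2.77,0,0,0,5.36],[-0.47,2.77,0,0,0,5.36],[-0.47,2.77,0,0,0,5.36],[-0.47,2.77,0,0,0,5.36]]' >/dev/null
python3 -m creep '[[-0.47,2.77,0,0,0,5.36],[-0.47,2.77,0,0,0,5.36],[-0.47,2.77,0,0,0,5.36],[-0.47,2.77,0,0,0,5.36],[-0.47,2.77,0,0,0,5.36],[-0.47,2.77,0,0,0,5.36],[-0.47,2.77,0,0,0,5.36],[-0.47,2.77,0,0,0,5.36]]' >/dev/null
python3 -m creep '[[0,0,0,0,0,0],[0,0,-2,0,0,0],[0,0,-2,0,0,0],[0,0,-1,0,0,0],[0,0,0,0,0,0],[0,0,0,0,0,0]]'
python3 - <<'E'
from h import *
st(); b=camera('side')[:,:,::-1];a=camera('top')[:,:,::-1]
B=cv2.resize(b[180:275,220:300],None,fx=6,fy=6,interpolation=cv2.INTER_CUBIC)
A=cv2.resize(a[170:265,180:230],None,fx=6,fy=6,interpolation=cv2.INTER_CUBIC)
cv2.imwrite('pics/p1.png',np.hstack([B,A]))
E
```

```text
clock: 6.6
eef_pos: [0.5115, 0.1419, 0.0978]
tool_rot: [-0.052, 0.999, -0.0, 0.0]
ft_force: [-0.3, 0.4, 0.2]
grip_width: 0.0299
grasp_force: 60.9
t 6.6 p [511.5 141.9  97.8] y [-0.104  0.995 -0.   ] psi 96.0 z [ 0. -0. -1.] F [-0.3  0.4  0.2] w 29.9 g 60.9 j [ 0.27  0.4  -0.14  1.03 -0.    0.17]
```

View pics/p1.png

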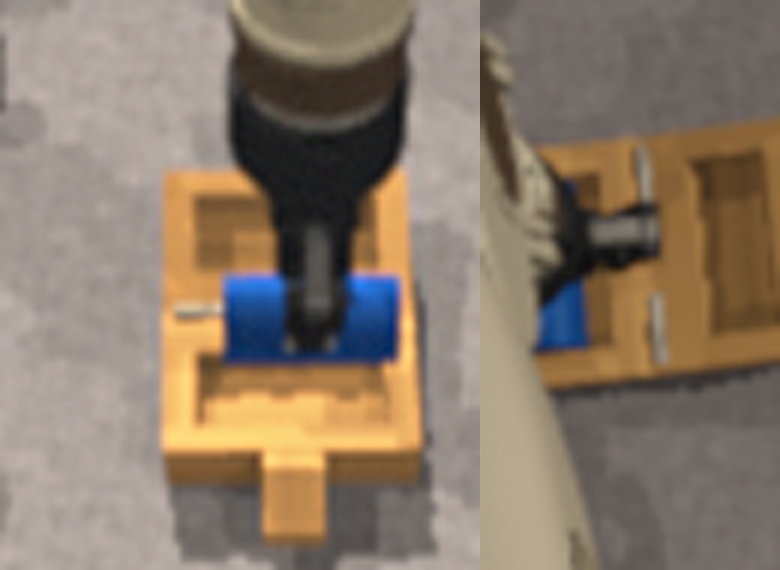

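```bash
python3 - <<'E'
from h import *
for z in(.077,.081,.085):
  P=ray('side',220+226/6,180+363/6,z);Q=ray('side',220+398/6,180+360/6,z)
  print(z,P.round(4),Q.round(4),((P+Q)/2).round(4),np.linalg.norm(P-Q))
E
```

```text
0.077 [0.5447 0.1575 0.077 ] [0.4665 0.1481 0.077 ] [0.5056 0.1528 0.077 ] 0.07877598113330052
0.081 [0.5445 0.1602 0.081 ] [0.4666 0.1508 0.081 ] [0.5056 0.1555 0.081 ] 0.07847970233069464
0.085 [0.5443 0.1628 0.085 ] [0.4666 0.1535 0.085 ] [0.5055 0.1582 0.085 ] 0.0781834235280887
```

Side crop: the blank spans (226–398, 320), crosswise over the trough. Its centre is about 8 mm short in x, so I'll shift +0.83 cm and lower.

```bash
python3 -m creep '[[0.83,-0.17,-0.5,0,0,0],[0,0,-1.5,0,0,0],[0,0,-1.3,0,0,0],[0,0,0,0,0,0],[0,0,0,0,0,0]]'
python3 -m creep '[[0,0,-0.8,0,0,0],[0,0,-0.8,0,0,0],[0,0,-0.5,0,0,0],[0,0,-0.4,0,0,0],[0,0,0,0,0,0],[0,0,0,0,0,0]]'
python3 - <<'E'
from h import *
st()
E
```

```text
clock: 7.2
eef_pos: [0.5201, 0.1405, 0.0647]
tool_rot: [-0.052, 0.999, -0.0, 0.0]
ft_force: [0.5, 0.9, -1.0]
grip_width: 0.03
grasp_force: 60.9
clock: 7.8
eef_pos: [0.5196, 0.1406, 0.0395]
tool_rot: [-0.053, 0.999, -0.0, -0.0]
ft_force: [0.5, 0.6, 0.1]
grip_width: 0.0299
grasp_force: 60.9
t 7.8 p [519.6 140.6  39.5] y [-0.105  0.994 -0.   ] psi 96.0 z [-0. -0. -1.] F [0.5 0.6 0.1] w 29.9 g 60.9 j [ 0.26  0.47 -0.19  0.91  0.    0.16]
```

```bash
python3 -m creep '[[0,0,0,0,0,0],[0,0,0,0,0,0],[0,0,0,0,0,0],[0,0,1,0,0,0],[0,0,2,0,0,0],[0,0,4,0,0,0],[0,0,4,0,0,0],[0,-2,4,0,0,0]]' 0.4
python3 -m creep '[[0,-4,0,0,0,-8],[0,-4,0,0,0,-8],[0,-4,0,0,0,-8],[0,-4,0,0,0,-8],[0,0,0,0,0,-8],[0,0,0,0,0,-8],[0,0,0,0,0,0],[0,0,0,0,0,0]]'
cat > plan.py <<'E'
from h import *
O=np.array([.5156,.1398,.003]);e=np.array([-.1051,.9945,0]);hh=np.array([.9945,.1051,0]);Z=np.array([0,0,1.])
def W(x,z): return O+x*e+z*Z
def tz(al): al=np.radians(al);return np.cos(al)*e+np.sin(al)*Z
def rows(G,al,piv,turn,n,sc=1):
    """tool grasp point G, pointing al, rotating about hh thru piv by turn deg in n rows"""
    P=G+.019*tz(al); out=[];prev=P
    for k in range(1,n+1):
        q=piv+Rt.from_rotvec(hh*np.radians(turn*k/n)).apply(P-piv)
        d=((q-prev)*100).round(2); prev=prev+d/100; out.append([*d.tolist(),*(hh*turn/n).round(2).tolist()])
    print('start',P.round(4),'end',prev.round(4)); 
    for i in range(0,n,8): print(str(out[i:i+8]).replace(' ',''))
def lidh(a):
    a=np.radians(a);return W(-.043+.105*np.cos(a)-.007*np.sin(a),.032+.105*np.sin(a)+.007*np.cos(a))
HI=W(-.043,.032)
E
python3 - <<'E'
from plan import *
st(); b=camera('side')[:,:,::-1];a=camera('top')[:,:,::-1]
B=cv2.resize(b[180:275,220:300],None,fx=6,fy=6,interpolation=cv2.INTER_CUBIC)
A=cv2.resize(a[170:265,165:215],None,fx=6,fy=6,interpolation=cv2.INTER_CUBIC)
cv2.imwrite('pics/p2.png',np.hstack([B,A]))
print(lidh(170.7)); rows(lidh(170.7),-32,HI,-90,15)
E
```

```text
clock: 8.6
eef_pos: [0.5196, 0.122, 0.1919]
tool_rot: [-0.054, 0.999, 0.0, 0.001]
ft_force: [0.4, 0.6, 0.3]
grip_width: 0.0598
grasp_force: 0.0
clock: 9.4
eef_pos: [0.5197, -0.0394, 0.1901]
tool_rot: [0.357, 0.934, 0.0, 0.0]
ft_force: [-0.7, 0.1, -0.9]
grip_width: 0.0597
grasp_force: 0.0
t 9.4 p [519.7 -39.4 190.1] y [0.667 0.745 0.   ] psi 48.2 z [ 0.001 -0.    -1.   ] F [-0.7  0.1 -0.9] w 59.7 g 0.0 j [-0.08  0.3  -0.02  1.25  0.    0.65]
[ 0.53112864 -0.00713845  0.04506041]
start [0.5294 0.0089 0.035 ] end [0.5201 0.097  0.1236]
[[-0.01,0.05,0.93,-5.97,-0.63,-0.0],[-0.01,0.14,0.91,-5.97,-0.63,-0.0],[-0.03,0.24,0.9,-5.97,-0.63,-0.0],[-0.03,0.33,0.87,-5.97,-0.63,-0.0],[-0.04,0.42,0.82,-5.97,-0.63,-0.0],[-0.06,0.5,0.78,-5.97,-0.63,-0.0],[-0.06,0.58,0.72,-5.97,-0.63,-0.0],[-0.07,0.66,0.66,-5.97,-0.63,-0.0]]
[[-0.07,0.71,0.58,-5.97,-0.63,-0.0],[-0.09,0.78,0.51,-5.97,-0.63,-0.0],[-0.08,0.82,0.42,-5.97,-0.63,-0.0],[-0.09,0.86,0.33,-5.97,-0.63,-0.0],[-0.1,0.89,0.24,-5.97,-0.63,-0.0],[-0.09,0.91,0.15,-5.97,-0.63,-0.0],[-0.1,0.92,0.04,-5.97,-0.63,-0.0]]
```

View pics/p2.png

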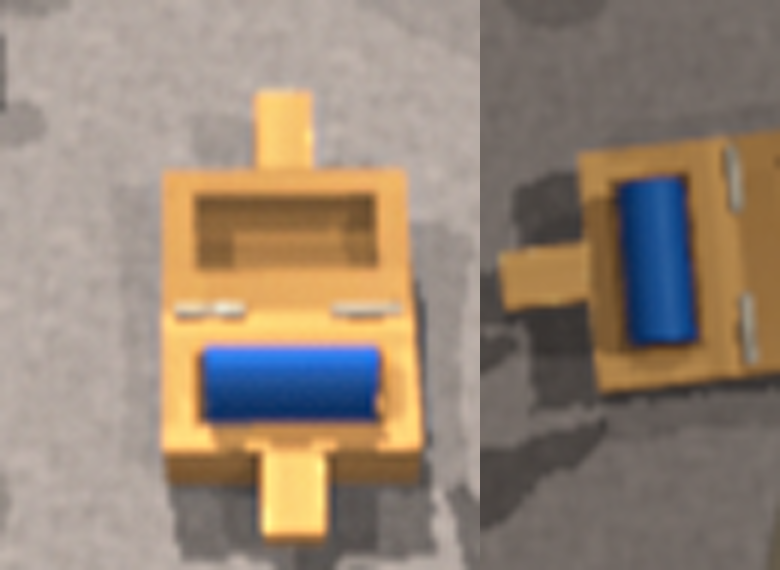

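Blank sits flat in the trough: side crop (205–380, 345–420), top crop (620–695, 178–343), inside the rim. Now I'll tilt the tool for the lid handle.

```bash
python3 -m creep '[[0,0,0,0,0,-7],[0,0,0,0,0,-7],[0,0,0,0,0,-7],[0,0,0,0,0,-7],[0,0,0,0,0,-7],[0,0,0,0,0,-7.2]]' >/dev/null
python3 -m creep '[[0.21,-0.24,-0.6,7.21,0.76,0],[0.21,-0.24,-0.6,7.21,0.76,0],[0.21,-0.24,-0.6,7.21,0.76,0],[0.21,-0.24,-0.6,7.21,0.76,0],[0.21,-0.24,-0.6,7.21,0.76,0],[0.21,-0.24,-0.6,7.21,0.76,0],[0.21,-0.24,-0.6,7.21,0.76,0],[0.21,-0.24,-0.6,7.21,0.76,0]]' >/dev/null
python3 -m creep '[[0,0,-2,0,0,0],[0,0,-2,0,0,0],[0,0,-2,0,0,0],[0,0,0,0,0,0],[0,0,0,0,0,0]]' >/dev/null
python3 - <<'E'
from plan import *
st(); o=status.get_obs(); P=lidh(170.7)+.019*tz(-32); print('to go cm',((P-o['eef_pos'])*100).round(2),'tz want',tz(-32))
E
```

```text
t 11.4 p [536.4 -58.2  81.7] y [ 0.995  0.104 -0.003] psi 6.0 z [-0.09   0.844 -0.529] F [ 0.2 -0.3  0.1] w 59.7 g 0.0 j [-0.51  0.92  0.29  1.69  0.77  0.65]
to go cm [-0.7   6.71 -4.67] tz want [-0.08912985  0.84338383 -0.52991926]
```

```bash
python3 -m creep '[[-0.1,1.2,-1.17,0,0,0],[-0.2,1.9,-1.2,0,0,0],[-0.2,1.9,-1.2,0,0,0],[-0.2,1.71,-1.1,0,0,0],[0,0,0,0,0,0],[0,0,0,0,0,0]]'
python3 -m creep '[[0,0,0,0,0,0],[0,0,0,0,0,0],[0,0,0,0,0,0],[0,0,0,0,0,0],[0,0,0,0,0,0],[0,0,0,0,0,0]]' -1
python3 - <<'E'
from plan import *
st(); b=camera('side')[:,:,::-1]
cv2.imwrite('pics/l1.png',cv2.resize(b[160:275,215:315],None,fx=5,fy=5,interpolation=cv2.INTER_CUBIC))
E
```

```text
clock: 12.0
eef_pos: [0.5301, 0.0085, 0.0363]
tool_rot: [0.586, 0.65, 0.324, -0.36]
ft_force: [0.8, 0.6, 0.3]
grip_width: 0.0601
grasp_force: 0.0
clock: 12.6
eef_pos: [0.5304, 0.0078, 0.0353]
tool_rot: [0.586, 0.649, 0.325, -0.36]
ft_force: [2.4, -5.3, 2.3]
grip_width: 0.0269
grasp_force: 60.1
t 12.6 p [530.4   7.8  35.3] y [ 0.995  0.102 -0.001] psi 5.8 z [-0.086  0.843 -0.53 ] F [ 2.4 -5.3  2.3] w 26.9 g 60.1 j [-0.42  0.91  0.13  1.46  0.83  0.75]
```

View pics/l1.png

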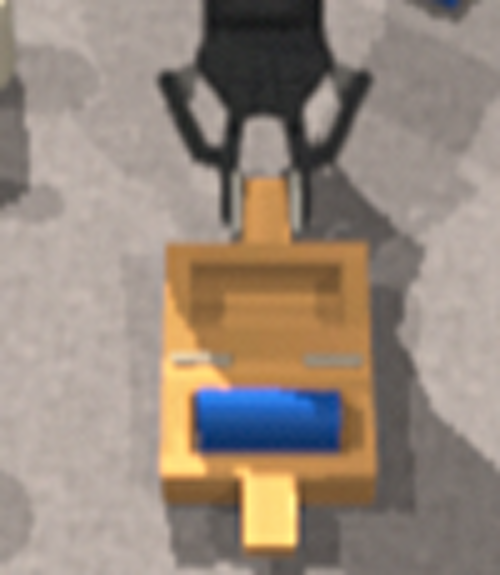

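The lid handle is pinched cleanly at (265,205). Swinging the lid.

```bash
python3 -m creep '[[-0.01,0.05,0.93,-5.97,-0.63,0],[-0.01,0.14,0.91,-5.97,-0.63,0],[-0.03,0.24,0.9,-5.97,-0.63,0],[-0.03,0.33,0.87,-5.97,-0.63,0]]'
python3 -m creep '[[-0.04,0.42,0.82,-5.97,-0.63,0],[-0.06,0.5,0.78,-5.97,-0.63,0],[-0.06,0.58,0.72,-5.97,-0.63,0],[-0.07,0.66,0.66,-5.97,-0.63,0],[0,0,0,0,0,0]]'
python3 - <<'E'
from plan import *
st(); o=status.get_obs();print(np.degrees(np.arctan2(*(o['eef_pos']-HI)[[2,1]])))
E
```

```text
clock: 13.05
eef_pos: [0.5272, 0.0157, 0.0699]
tool_rot: [0.642, 0.71, 0.192, -0.217]
ft_force: [-0.7, 1.5, -4.6]
grip_width: 0.0269
grasp_force: 59.5
clock: 13.55
eef_pos: [0.5253, 0.0403, 0.1014]
tool_rot: [0.665, 0.742, 0.057, -0.064]
ft_force: [1.6, -1.3, -2.9]
grip_width: 0.0272
grasp_force: 60.1
t 13.55 p [525.3  40.3 101.4] y [ 0.994  0.108 -0.   ] psi 6.2 z [-0.019  0.17  -0.985] F [ 1.6 -1.3 -2.9] w 27.2 g 60.1 j [-0.02  0.4  -0.13  1.06  0.17  1.44]
130.51465197948667
```

```bash
python3 -m creep '[[-0.07,0.71,0.58,-5.97,-0.63,0],[-0.09,0.78,0.51,-5.97,-0.63,0],[-0.08,0.82,0.42,-5.97,-0.63,0],[-0.09,0.86,0.33,-5.97,-0.63,0],[-0.1,0.89,0.24,-5.97,-0.63,0],[-0.09,0.91,0.15,-5.97,-0.63,0],[-0.1,0.92,0.04,-5.97,-0.63,0],[0,0,0,0,0,0]]'
python3 -m creep '[[0,0,0,0,0,0],[0,0,0,0,0,0],[0,0,0,0,0,0],[0,0,0,0,0,0]]' 0.1
python3 - <<'E'
from plan import *
st(); o=status.get_obs();z=Rt.from_quat(o['tool_rot']).as_matrix()[:,2]; al=-180+np.degrees(np.arctan2(-z[2],-z@e)) ; print('al',al)
G=lidh(80.7); print(G, o['eef_pos']-.019*z)
rows(G,-122,G,75,10); rows(G,-47,HI,-80.7,16)
E
```

```text
clock: 14.35
eef_pos: [0.5198, 0.0972, 0.1263]
tool_rot: [0.641, 0.715, -0.187, 0.208]
ft_force: [-6.6, 0.4, 25.6]
grip_width: 0.0273
grasp_force: 64.2
clock: 14.75
eef_pos: [0.5196, 0.0956, 0.1224]
tool_rot: [0.644, 0.713, -0.185, 0.205]
ft_force: [0.1, -0.2, 0.0]
grip_width: 0.0469
grasp_force: 0.0
t 14.75 p [519.6  95.6 122.4] y [ 0.995  0.101 -0.001] psi 5.8 z [ 0.053 -0.528 -0.847] F [ 0.1 -0.2  0. ] w 46.9 g 0.0 j [ 0.47  0.52 -0.01  1.27 -0.52  2.  ]
al -122.06059719960564
[0.51906195 0.10704158 0.13975108] [0.51856085 0.1056281  0.13853875]
start [0.5201 0.097  0.1236] end [0.5177 0.1199 0.1258]
[[-0.02,0.22,-0.12,7.46,0.79,0.0],[-0.03,0.23,-0.09,7.46,0.79,0.0],[-0.02,0.24,-0.05,7.46,0.79,0.0],[-0.03,0.25,-0.03,7.46,0.79,0.0],[-0.02,0.24,0.01,7.46,0.79,0.0],[-0.03,0.25,0.04,7.46,0.79,0.0],[-0.03,0.23,0.07,7.46,0.79,0.0],[-0.02,0.23,0.1,7.46,0.79,0.0]]
[[-0.02,0.21,0.13,7.46,0.79,0.0],[-0.02,0.19,0.16,7.46,0.79,0.0]]
start [0.5177 0.1199 0.1259] end [0.5103 0.1899 0.027 ]
[[-0.08,0.79,-0.24,-5.02,-0.53,-0.0],[-0.08,0.76,-0.3,-5.02,-0.53,-0.0],[-0.08,0.73,-0.38,-5.02,-0.53,-0.0],[-0.07,0.7,-0.43,-5.02,-0.53,-0.0],[-0.07,0.65,-0.5,-5.02,-0.53,-0.0],[-0.07,0.61,-0.55,-5.02,-0.53,-0.0],[-0.06,0.56,-0.6,-5.02,-0.53,-0.0],[-0.05,0.51,-0.65,-5.02,-0.53,-0.0]]
[[-0.05,0.44,-0.69,-5.02,-0.53,-0.0],[-0.04,0.38,-0.73,-5.02,-0.53,-0.0],[-0.03,0.32,-0.76,-5.02,-0.53,-0.0],[-0.03,0.25,-0.79,-5.02,-0.53,-0.0],[-0.02,0.18,-0.8,-5.02,-0.53,-0.0],[-0.01,0.11,-0.82,-5.02,-0.53,-0.0],[-0.0,0.04,-0.83,-5.02,-0.53,-0.0],[0.0,-0.03,-0.82,-5.02,-0.53,-0.0]]
```

```bash
python3 -m creep '[[-0.02,0.22,-0.12,7.46,0.79,0],[-0.03,0.23,-0.09,7.46,0.79,0],[-0.02,0.24,-0.05,7.46,0.79,0],[-0.03,0.25,-0.03,7.46,0.79,0],[-0.02,0.24,0.01,7.46,0.79,0]]'
python3 -m creep '[[-0.03,0.25,0.04,7.46,0.79,0],[-0.03,0.23,0.07,7.46,0.79,0],[-0.02,0.23,0.1,7.46,0.79,0],[-0.02,0.21,0.13,7.46,0.79,0],[-0.02,0.19,0.16,7.46,0.79,0],[0,0,0,0,0,0]]'
python3 -m creep '[[0,0,0,0,0,0],[0,0,0,0,0,0],[0,0,0,0,0,0],[0,0,0,0,0,0],[0,0,0,0,0,0]]' -1
python3 -m creep '[[-0.08,0.79,-0.24,-5.02,-0.53,0],[-0.08,0.76,-0.3,-5.02,-0.53,0],[-0.08,0.73,-0.38,-5.02,-0.53,0],[-0.07,0.7,-0.43,-5.02,-0.53,0],[0,0,0,0,0,0]]'
```

```text
clock: 15.25
eef_pos: [0.5192, 0.1082, 0.1214]
tool_rot: [0.669, 0.741, 0.034, -0.037]
ft_force: [-0.1, -0.4, -0.7]
grip_width: 0.047
grasp_force: 0.0
clock: 15.85
eef_pos: [0.5168, 0.1167, 0.1226]
tool_rot: [0.626, 0.688, 0.243, -0.275]
ft_force: [-0.0, 0.2, -0.3]
grip_width: 0.0467
grasp_force: 0.0
clock: 16.35
eef_pos: [0.5175, 0.1199, 0.1256]
tool_rot: [0.623, 0.691, 0.244, -0.272]
ft_force: [-0.0, -0.4, -5.5]
grip_width: 0.027
grasp_force: 60.1
clock: 16.85
eef_pos: [0.5143, 0.1528, 0.1143]
tool_rot: [0.655, 0.729, 0.133, -0.147]
ft_force: [-0.4, 2.8, 3.9]
grip_width: 0.027
grasp_force: 60.8
```

```bash
python3 -m creep '[[-0.07,0.65,-0.5,-5.02,-0.53,0],[-0.07,0.61,-0.55,-5.02,-0.53,0],[-0.06,0.56,-0.6,-5.02,-0.53,0],[-0.05,0.51,-0.65,-5.02,-0.53,0],[-0.05,0.44,-0.69,-5.02,-0.53,0],[-0.04,0.38,-0.73,-5.02,-0.53,0],[0,0,0,0,0,0]]'
python3 -m creep '[[-0.03,0.32,-0.76,-5.02,-0.53,0],[-0.03,0.25,-0.79,-5.02,-0.53,0],[-0.02,0.18,-0.8,-5.02,-0.53,0],[-0.01,0.11,-0.82,-5.02,-0.53,0],[0,0,0,0,0,0]]'
python3 -m creep '[[0,0.04,-0.83,-5.02,-0.53,0],[0,0,0,0,0,0]]'
python3 -m creep '[[0,-0.03,-0.82,-5.02,-0.53,0],[0,0,0,0,0,0],[0,0,0,0,0,0]]'
python3 - <<'E'
from plan import *
st(); b=camera('side')[:,:,::-1]
cv2.imwrite('pics/l2.png',cv2.resize(b[160:275,215:315],None,fx=5,fy=5,interpolation=cv2.INTER_CUBIC))
E
```

```text
clock: 17.55
eef_pos: [0.5117, 0.1871, 0.0767]
tool_rot: [0.667, 0.743, -0.04, 0.046]
ft_force: [-4.3, 9.0, 14.3]
grip_width: 0.0269
grasp_force: 61.9
clock: 18.05
eef_pos: [0.5109, 0.193, 0.042]
tool_rot: [0.649, 0.722, -0.159, 0.177]
ft_force: [-0.2, 5.4, 4.0]
grip_width: 0.0267
grasp_force: 60.7
clock: 18.25
eef_pos: [0.5106, 0.1914, 0.033]
tool_rot: [0.642, 0.713, -0.189, 0.209]
ft_force: [1.5, 3.5, 1.1]
grip_width: 0.0267
grasp_force: 60.9
clock: 18.55
eef_pos: [0.5115, 0.1906, 0.0279]
tool_rot: [0.634, 0.703, -0.215, 0.24]
ft_force: [0.5, 2.4, 6.6]
grip_width: 0.0269
grasp_force: 64.1
t 18.55 p [511.5 190.6  27.9] y [0.995 0.103 0.003] psi 5.9 z [ 0.065 -0.607 -0.792] F [0.5 2.4 6.6] w 26.9 g 64.1 j [ 0.65  0.77  0.11  1.29 -0.55  2.23]
```

View pics/l2.png

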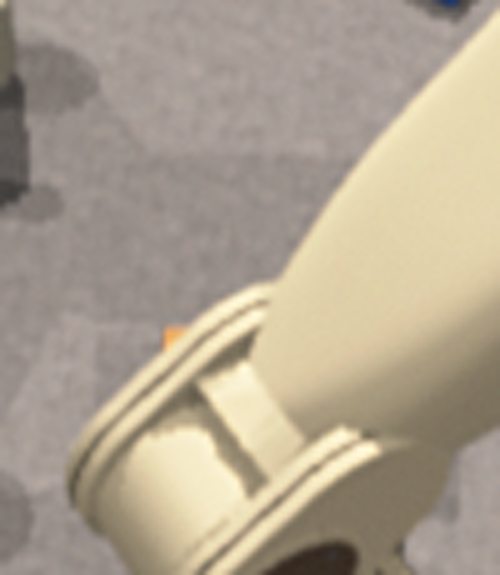

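The arm hides the jig in that view, but the pose (TCP within 1 mm of plan, 6.6 N reaction) says the lid is shut. Next I'll pinch both handles.

```bash
python3 -m creep '[[0,0,0,0,0,0],[0,0,0,0,0,0],[0,0,0,0,0,0]]' 0.1
python3 -m creep '[[0.01,-0.1,-0.25,-3.6,-0.4,0],[0.01,-0.1,-0.25,-3.6,-0.4,0],[0,0,0,0,0,0],[0,0,0,0,0,0]]'
cat >> plan.py <<'E'
G1=W(.062,.032); P1=W(-.043,0); G2=P1-.032*e+.105*Z; P2=P1-.063*e; G3=P2-.105*e+.031*Z
def tell(G,al):
    o=status.get_obs();z=Rt.from_quat(o['tool_rot']).as_matrix()[:,2]; a=np.degrees(np.arctan2(z[2],z@e)); a=a-360 if a>90 else a
    print('al',a.round(1),'to go cm',((G+.019*tz(al)-o['eef_pos'])*100).round(2))
E
python3 - <<'E'
from plan import *
st(); tell(G1,-135)
rows(G1,-135,P1,90,15); rows(G2,-45,G2,-90,12); rows(G2,-135,P2,90,18)
E
```

```text
clock: 18.9
eef_pos: [0.5099, 0.1888, 0.0264]
tool_rot: [0.634, 0.702, -0.217, 0.24]
ft_force: [-0.0, 0.0, -0.5]
grip_width: 0.047
grasp_force: 0.0
clock: 19.3
eef_pos: [0.5101, 0.1873, 0.0209]
tool_rot: [0.619, 0.686, -0.256, 0.285]
ft_force: [0.7, 0.1, 0.6]
grip_width: 0.0476
grasp_force: 0.0
t 19.3 p [510.1 187.3  20.9] y [0.995 0.102 0.001] psi 5.9 z [ 0.073 -0.703 -0.707] F [0.7 0.1 0.6] w 47.6 g 0.0 j [ 0.69  0.85  0.17  1.39 -0.63  2.32]
al -135.0 to go cm [0.04 0.08 0.06]
start [0.5105 0.1881 0.0216] end [0.5221 0.0786 0.0946]
[[0.03,-0.24,0.95,5.97,0.63,0.0],[0.03,-0.34,0.91,5.97,0.63,0.0],[0.05,-0.44,0.88,5.97,0.63,0.0],[0.05,-0.52,0.82,5.97,0.63,0.0],[0.07,-0.6,0.77,5.97,0.63,0.0],[0.07,-0.68,0.7,5.97,0.63,0.0],[0.08,-0.75,0.62,5.97,0.63,0.0],[0.08,-0.82,0.54,5.97,0.63,0.0]]
[[0.09,-0.86,0.45,5.97,0.63,0.0],[0.1,-0.9,0.36,5.97,0.63,0.0],[0.1,-0.94,0.26,5.97,0.63,0.0],[0.1,-0.96,0.17,5.97,0.63,0.0],[0.1,-0.97,0.06,5.97,0.63,0.0],[0.11,-0.97,-0.05,5.97,0.63,0.0],[0.1,-0.96,-0.14,5.97,0.63,0.0]]
start [0.5221 0.0786 0.0946] end [0.5249 0.0519 0.0946]
[[0.02,-0.19,-0.16,-7.46,
[... 355 characters left out ...]
,-0.79,-0.0],[0.02,-0.18,0.16,-7.46,-0.79,-0.0]]
start [0.5249 0.0519 0.0946] end [ 0.5364 -0.0566  0.0206]
[[0.08,-0.8,0.12,4.97,0.53,0.0],[0.09,-0.81,0.05,4.97,0.53,0.0],[0.09,-0.81,-0.03,4.97,0.53,0.0],[0.08,-0.8,-0.09,4.97,0.53,0.0],[0.08,-0.79,-0.17,4.97,0.53,0.0],[0.09,-0.78,-0.23,4.97,0.53,0.0],[0.08,-0.75,-0.3,4.97,0.53,0.0],[0.07,-0.72,-0.36,4.97,0.53,0.0]]
[[0.07,-0.69,-0.43,4.97,0.53,0.0],[0.07,-0.65,-0.49,4.97,0.53,0.0],[0.07,-0.6,-0.54,4.97,0.53,0.0],[0.06,-0.56,-0.59,4.97,0.53,0.0],[0.05,-0.5,-0.64,4.97,0.53,0.0],[0.05,-0.45,-0.67,4.97,0.53,0.0],[0.04,-0.38,-0.72,4.97,0.53,0.0],[0.03,-0.32,-0.75,4.97,0.53,0.0]]
[[0.03,-0.26,-0.77,4.97,0.53,0.0],[0.02,-0.18,-0.79,4.97,0.53,0.0]]
```

```bash
python3 -m creep '[[0.04,0.08,0.06,0,0,0],[0,0,0,0,0,0],[0,0,0,0,0,0],[0,0,0,0,0,0],[0,0,0,0,0,0],[0,0,0,0,0,0]]' -1
python3 -m creep '[[0.03,-0.24,1.0,5.97,0.63,0],[0.03,-0.34,0.96,5.97,0.63,0],[0.05,-0.44,0.88,5.97,0.63,0],[0.05,-0.52,0.82,5.97,0.63,0],[0,0,0,0,0,0]]'
python3 -m creep '[[0.07,-0.6,0.77,5.97,0.63,0],[0.07,-0.68,0.7,5.97,0.63,0],[0.08,-0.75,0.62,5.97,0.63,0],[0.08,-0.82,0.54,5.97,0.63,0],[0,0,0,0,0,0]]'
python3 -c "
from h import *
st()"
```

```text
clock: 19.9
eef_pos: [0.5114, 0.1883, 0.023]
tool_rot: [0.619, 0.685, -0.255, 0.286]
ft_force: [2.0, 0.3, 3.3]
grip_width: 0.0271
grasp_force: 60.3
clock: 20.4
eef_pos: [0.5126, 0.1707, 0.0602]
tool_rot: [0.661, 0.728, -0.12, 0.135]
ft_force: [0.2, -0.5, -7.3]
grip_width: 0.0272
grasp_force: 60.8
clock: 20.9
eef_pos: [0.5151, 0.1415, 0.0845]
tool_rot: [0.672, 0.74, 0.016, -0.019]
ft_force: [-0.0, -0.8, -4.1]
grip_width: 0.027
grasp_force: 61.4
t 20.9 p [515.1 141.5  84.5] y [ 0.995  0.096 -0.002] psi 5.5 z [-0.007  0.05  -0.999] F [-0.  -0.8 -4.1] w 27.0 g 61.4 j [ 0.24  0.41 -0.16  1.    0.05  1.71]
```

```bash
python3 -m creep '[[0.09,-0.86,0.45,5.97,0.63,0],[0.1,-0.9,0.36,5.97,0.63,0],[0.1,-0.94,0.26,5.97,0.63,0],[0.1,-0.96,0.17,5.97,0.63,0],[0,0,0,0,0,0]]'
python3 -m creep '[[0.1,-0.97,0.06,5.97,0.63,0],[0.11,-0.97,-0.05,5.97,0.63,0],[0.1,-0.96,-0.14,5.97,0.63,0],[0,0,0,0,0,0],[0,0,0,0,0,0]]'
python3 -c "
from plan import *
st(); tell(G2,-45)"
```

```text
clock: 21.4
eef_pos: [0.519, 0.107, 0.0966]
tool_rot: [0.653, 0.72, 0.155, -0.176]
ft_force: [-1.9, 0.7, 3.1]
grip_width: 0.0274
grasp_force: 62.3
clock: 21.9
eef_pos: [0.522, 0.0796, 0.0949]
tool_rot: [0.62, 0.685, 0.254, -0.287]
ft_force: [-1.6, -0.1, 0.9]
grip_width: 0.0271
grasp_force: 62.3
t 21.9 p [522.   79.6  94.9] y [ 0.995  0.103 -0.008] psi 5.9 z [-0.079  0.703 -0.707] F [-1.6 -0.1  0.9] w 27.1 g 62.3 j [-0.24  0.61 -0.06  1.23  0.73  1.1 ]
al -45.0 to go cm [ 0.01 -0.11 -0.04]
```

```bash
python3 -m creep '[[0,-0.05,-0.05,0,0,0],[0,0,0,0,0,0],[0,0,0,0,0,0],[0,0,0,0,0,0]]' 0.1
python3 -m creep '[[0.02,-0.19,-0.11,-7.46,-0.79,0],[0.02,-0.2,-0.14,-7.46,-0.79,0],[0.02,-0.22,-0.11,-7.46,-0.79,0],[0.03,-0.24,-0.08,-7.46,-0.79,0],[0.03,-0.24,-0.05,-7.46,-0.79,0],[0.02,-0.25,-0.02,-7.46,-0.79,0]]'
python3 -m creep '[[0.03,-0.24,0.02,-7.46,-0.79,0],[0.02,-0.25,0.05,-7.46,-0.79,0],[0.03,-0.23,0.08,-7.46,-0.79,0],[0.02,-0.22,0.11,-7.46,-0.79,0],[0.02,-0.21,0.14,-7.46,-0.79,0],[0.02,-0.18,0.16,-7.46,-0.79,0],[0,0,0,0,0,0],[0,0,0,0,0,0]]'
python3 -c "
from plan import *
st(); tell(G2,-135)"
```

```text
clock: 22.3
eef_pos: [0.5224, 0.0787, 0.0959]
tool_rot: [0.619, 0.686, 0.255, -0.285]
ft_force: [0.4, 0.1, 0.2]
grip_width: 0.047
grasp_force: 0.0
clock: 22.9
eef_pos: [0.5246, 0.0648, 0.0922]
tool_rot: [0.671, 0.742, -0.0, 0.003]
ft_force: [0.2, 0.8, -0.7]
grip_width: 0.047
grasp_force: 0.0
clock: 23.7
eef_pos: [0.5252, 0.0522, 0.0956]
tool_rot: [0.619, 0.686, -0.255, 0.285]
ft_force: [0.4, -0.2, -0.1]
grip_width: 0.0467
grasp_force: 0.0
t 23.7 p [525.2  52.2  95.6] y [0.995 0.104 0.002] psi 6.0 z [ 0.075 -0.702 -0.708] F [ 0.4 -0.2 -0.1] w 46.7 g 0.0 j [ 0.49  0.63 -0.03  1.26 -0.72  2.09]
al -134.9 to go cm [-0.03 -0.04 -0.1 ]
```

```bash
python3 -m creep '[[0,0,0,0,0,0],[0,0,0,0,0,0],[0,0,0,0,0,0],[0,0,0,0,0,0],[0,0,0,0,0,0]]' -1
python3 -m creep '[[0.08,-0.8,0.12,4.97,0.53,0],[0.09,-0.81,0.05,4.97,0.53,0],[0.09,-0.81,-0.03,4.97,0.53,0],[0.08,-0.8,-0.09,4.97,0.53,0],[0,0,0,0,0,0]]'
python3 -m creep '[[0.08,-0.79,-0.17,4.97,0.53,0],[0.09,-0.78,-0.23,4.97,0.53,0],[0.08,-0.75,-0.3,4.97,0.53,0],[0.07,-0.72,-0.36,4.97,0.53,0],[0,0,0,0,0,0]]'
python3 -c "
from h import *
st()"
```

```text
clock: 24.2
eef_pos: [0.5256, 0.0509, 0.0974]
tool_rot: [0.62, 0.685, -0.255, 0.286]
ft_force: [-1.9, -1.8, 3.9]
grip_width: 0.0276
grasp_force: 62.3
clock: 24.7
eef_pos: [0.5284, 0.0169, 0.0973]
tool_rot: [0.656, 0.723, -0.144, 0.161]
ft_force: [-0.1, -0.9, -7.0]
grip_width: 0.027
grasp_force: 61.3
clock: 25.2
eef_pos: [0.5315, -0.0134, 0.0857]
tool_rot: [0.671, 0.74, -0.03, 0.032]
ft_force: [-0.7, -1.3, 0.5]
grip_width: 0.0275
grasp_force: 62.4
t 25.2 p [531.5 -13.4  85.7] y [ 0.995  0.097 -0.001] psi 5.6 z [ 0.007 -0.088 -0.996] F [-0.7 -1.3  0.5] w 27.5 g 62.4 j [ 0.03  0.41 -0.16  1.   -0.09  1.5 ]
```

```bash
python3 -m creep '[[0.07,-0.69,-0.43,4.97,0.53,0],[0.07,-0.65,-0.49,4.97,0.53,0],[0.07,-0.6,-0.54,4.97,0.53,0],[0.06,-0.56,-0.59,4.97,0.53,0],[0,0,0,0,0,0]]'
python3 -m creep '[[0.05,-0.5,-0.64,4.97,0.53,0],[0.05,-0.45,-0.67,4.97,0.53,0],[0.04,-0.38,-0.72,4.97,0.53,0],[0,0,0,0,0,0],[0,0,0,0,0,0]]'
python3 -m creep '[[0.03,-0.32,-0.75,4.97,0.53,0],[0,0,0,0,0,0],[0.03,-0.26,-0.77,4.97,0.53,0],[0,0,0,0,0,0],[0,0,0,0,0,0]]'
python3 -m creep '[[0.01,-0.09,-0.39,2.48,0.27,0],[0,0,0,0,0,0],[0.01,-0.09,-0.4,2.48,0.27,0],[0,0,0,0,0,0],[0,0,0,0,0,0]]'
python3 -c "
from plan import *
st(); tell(G3,-45)"
```

```text
clock: 25.7
eef_pos: [0.5346, -0.0376, 0.0645]
tool_rot: [0.666, 0.735, 0.086, -0.098]
ft_force: [-1.3, -2.4, 3.7]
grip_width: 0.0271
grasp_force: 62.9
clock: 26.2
eef_pos: [0.5357, -0.049, 0.0444]
tool_rot: [0.647, 0.717, 0.17, -0.193]
ft_force: [-0.8, -0.2, -4.3]
grip_width: 0.0275
grasp_force: 62.0
clock: 26.7
eef_pos: [0.5363, -0.0544, 0.03]
tool_rot: [0.63, 0.698, 0.226, -0.254]
ft_force: [0.7, 1.1, -6.5]
grip_width: 0.0272
grasp_force: 62.4
clock: 27.2
eef_pos: [0.5368, -0.0566, 0.023]
tool_rot: [0.619, 0.686, 0.254, -0.284]
ft_force: [0.0, 0.5, -4.1]
grip_width: 0.0273
grasp_force: 62.6
t 27.2 p [536.8 -56.6  23. ] y [ 0.995  0.104 -0.003] psi 6.0 z [-0.075  0.701 -0.709] F [ 0.   0.5 -4.1] w 27.3 g 62.6 j [-0.45  0.83  0.13  1.35  0.64  0.86]
al -45.2 to go cm [-0.05 -0.01 -0.24]
```

```bash
python3 -m creep '[[0,0,-0.1,0,0,0],[0,0,0,0,0,0],[0,0,-0.1,0,0,0],[0,0,0,0,0,0],[0,0,0,0,0,0]]'
python3 -m creep '[[0,0,-0.1,0,0,0],[0,0,0,0,0,0],[0,0,0,0,0,0]]'
python3 -c "
from plan import *
st(); tell(G3,-45)"
```

```text
clock: 27.7
eef_pos: [0.5369, -0.057, 0.0209]
tool_rot: [0.619, 0.686, 0.255, -0.285]
ft_force: [-1.7, -4.1, 2.5]
grip_width: 0.0269
grasp_force: 63.5
clock: 28.0
eef_pos: [0.5371, -0.0571, 0.0199]
tool_rot: [0.62, 0.685, 0.255, -0.285]
ft_force: [-2.6, -4.6, 4.1]
grip_width: 0.0272
grasp_force: 63.8
t 28.0 p [537.1 -57.1  19.9] y [ 0.995  0.102 -0.003] psi 5.8 z [-0.074  0.703 -0.707] F [-2.6 -4.6  4.1] w 27.2 g 63.8 j [-0.45  0.83  0.13  1.35  0.64  0.86]
al -45.0 to go cm [-0.07  0.04  0.06]
```

Seated: the load is off the wrist. I'll release, back out along the tool axis and lift clear.

```bash
python3 -m creep '[[0,0,0,0,0,0],[0,0,0,0,0,0],[0,0,0,0,0,0],[0,0,0,0,0,0]]' 0.2
python3 -m creep '[[0.1,-0.7,0.7,0,0,0],[0.15,-1.4,1.4,0,0,0],[0.2,-2,2,0,0,0],[0.2,-2,2,0,0,0],[0,-1,3,0,0,0],[0,0,4,0,0,0],[0,0,0,0,0,0]]'
python3 -m creep '[[0,-3,3,0,0,0],[0,-3,3,0,0,0],[-1,-4,1,0,0,0],[-1,-4,0,0,0,0],[0,0,0,0,0,0],[0,0,0,0,0,0]]'
python3 - <<'E'
from h import *
st(); b=camera('side')[:,:,::-1];a=camera('top')[:,:,::-1]
B=cv2.resize(b[150:250,220:310],None,fx=4.4,fy=4.4,interpolation=cv2.INTER_CUBIC)
A=cv2.resize(a[170:270,190:270],None,fx=4.4,fy=4.4,interpolation=cv2.INTER_CUBIC)
cv2.imwrite('pics/e.png',np.hstack([B,A]))
E
```

```text
clock: 28.4
eef_pos: [0.5369, -0.0566, 0.0192]
tool_rot: [0.619, 0.686, 0.255, -0.285]
ft_force: [0.5, -0.2, 0.7]
grip_width: 0.0512
grasp_force: 0.0
clock: 29.1
eef_pos: [0.5457, -0.1299, 0.1562]
tool_rot: [0.62, 0.687, 0.257, -0.28]
ft_force: [0.8, -0.4, 0.4]
grip_width: 0.0514
grasp_force: 0.0
clock: 29.7
eef_pos: [0.5229, -0.2693, 0.2193]
tool_rot: [0.62, 0.685, 0.255, -0.285]
ft_force: [0.2, 0.6, -0.6]
grip_width: 0.0514
grasp_force: 0.0
t 29.7 p [ 522.9 -269.3  219.3] y [ 0.995  0.1   -0.004] psi 5.7 z [-0.074  0.703 -0.707] F [ 0.2  0.6 -0.6] w 51.4 g 0.0 j [-0.72  0.94  0.87  2.14  0.5   0.58]
```

View pics/e.png

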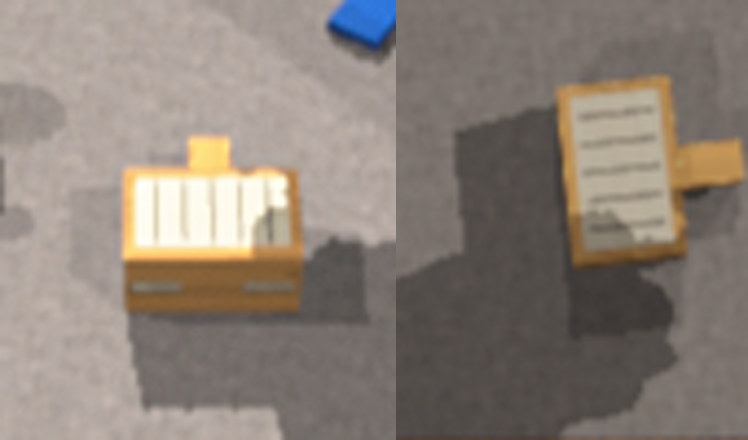

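The jig lies flat with the slotted plate up (top crop (620,170), handle at (710,162)). It is shut, with no wax loose beside it. Handing in.

```bash
python3 -c "
from workcell import ticket
print(ticket.job_done())"
```

```text
the job is handed in; nothing more can be done
None
```

I laid the wax blank in the trough, shut the lid and turned the jig over in two controlled quarter turns. It was handed in at about 30 s, shut and flat on its lid with the saw slots up; no wax was visible outside it, and nothing else on the bench was touched as far as I could tell.

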